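# Find the heavy side of a specimen rotator and hold it down

## Task

I am about to clip a balance weight onto the specimen rotator, whose six foil-wrapped cups are filled unevenly. Slide its red lock knob fully back to free the disc, then turn the disc slowly by its crank handle through at least one whole turn, feeling where it is heavy, and bring the heavy side straight down. Finish still gripping the crank handle and holding the disc still like that, so that I can clip the weight on at the top; leave the other things on the desk alone.

Things in the scene. Friction and masses are not known exactly. Their poses are not given: they have to be found in the camera images.
- rotator: Fixed stand: white housing 130 wide x 90 x 231 mm high with a blue band, on a dark foot 190 x 160. Its own x points from crank to housing along the axle, y left, z up. Origin: on the desk, below the disc's front face. Before the housing (own x 0 to 14 mm) turns a grey disc, 212 mm across, axle 125 mm up; lids of six cups stand 14 mm out of its front, foil-wrapped cup bodies reach to x = 51 mm.
- axle (a point): Point on the disc's level axle line, 104 mm in front of the disc's face: the centre of the circle, 50 mm in radius, in the stand's y-z plane, on which the middle of the crank grip (crank_grip) travels. It does not move.
- crank_grip (a point): Middle of the crank's black grip: a level bar parallel to the axle, 16.6 mm thick, 88 mm long, that spins freely on its pin, so that it can be led round without turning the hand. The steel crank arm (10 mm thick) ends 44 mm behind this point, the cup lids are 90 mm behind; in front, above and below it is free. In front of the stand the desk is clear.
- rotor (a joint): Turn of disc and crank, rad, no end stop; 0 when bolted, positive clockwise seen from the crank side. At 0 the grip stands 0.75 rad left (anticlockwise) of the top. Gear drag of 0.22 N m both ways holds the disc wherever it is left; the uneven cups add a pull of 0.14 to 0.20 N m times the sine of the heavy side's angle from straight down. The heavy side cannot be seen and is drawn anew each time.
- lock_knob (a point): Middle of the round red lock knob, upright, 18 mm thick, on the bracket over the disc. Its top is 20 mm above this point; it stands on a collar 24 mm wide that begins 24 mm below this point; the top of the bracket is 29 mm below it. Only the stand's own +x way (towards the housing) is open to it, in a straight slot.
- lock (a joint): Slide of the lock knob, m: 0 to 0.003 at the start (steel bolt 12 mm deep in a hole of the disc), 0.030 fully back against its stop. It drags with 2.5 N and stays where it is left. While in, the bolt blocks the disc but for about 0.02 rad.

How it is judged:
By the outcome, as a careful person would: the job done as asked, in the order asked, and still so for the second after the job is handed in, while the arm keeps its last pose, push and grip.
It also fails if it takes over 72 s, if anything falls off the work surface, if the arm or the gripper's body presses on something with over 40 N, if the wrist force passes 120 N, or if a joint passes its speed limit or range.

## Robot

A 6-joint arm with a two-finger parallel gripper is mounted at the origin on a cart in front of the work surface, level with it; the furniture and walls round the work are solid. World frame = base frame: x ahead of the robot, y to its left, z up, the work surface at z = 0. Lengths are in mm, angles in degrees, forces in N, time in s.
With the tool pointing down it reaches from about 300 to 850 mm from the base axis. Payload 4.2 kg.
Tool frame: the origin (TCP) lies between the finger pads; the fingertips stand ahead of it and the grasp point (between the pads) lies 8 mm behind it (env.tip_reach is the x of the fingertips in the tool frame, in mm); x points along the fingers, y is the direction in which the jaws open and shut, and the axes are right-handed (so a half turn about x gives the same grasp; the last joint's range is limited). The gripper opens to 91 mm and grips with 3 to 60 N. Pads are 32 mm wide; open, the fingers measure 118 mm over their backs; the gripper's body (76 mm by 178 mm) begins 60 mm behind the grasp point.
Start: joints at [-1.146, 18.312, 89.639, -0, 72.044, -1.146], TCP at [575.015, 0, 224.976] pointing down, gripper open.
Joint ranges: [-177.97, 177.97], [-48.28, 115.42], [12.27, 149.76], [-77.06, 257.06], [2.81, 150.46], [-146.56, 146.56]. Speed limits (degrees/s): [147.25, 147.25, 180, 180, 180, 180].

## Interface

Orientations are given as [roll, pitch, yaw] about the fixed x, y, z axes, in that order (R = Rz(yaw) Ry(pitch) Rx(roll)).
In Python, from workcell import env, cams gives the robot as it stands.
- The arm moves only by the tool arm_command, never from a script. Its argument "deltas" is a list of rows, each a list of 3 entries, a list of its own where there are three numbers: the opening, from 0 (shut) to 1 (fully open), then the shift along the world's x, y, z in mm, then the turn about the world's z in rad. A call has 1 to 20 rows; each row is the pose to reach, as a shift and turn from the pose commanded when the call began; what a row does not reach only later rows make up. A row lasts 1/10 s, in which the tool goes at most 50 mm and 8.59 degrees, less where a joint would pass 70% of its speed; a pose out of reach is approached as far as the arm can. A call with a gripper value outside its range is refused whole. The fingers move at their own pace and stop on an object; "grip_force" is the grip in N (left out, the last holds). Time passes only in rows, so rows that repeat a pose let the fingers close. It gives the time, the measured TCP pose, the force and the opening at its end, in the units of the state.
- env.state(): the state, without advancing time (a new reading comes with each control period).
- cams.grab_frame(name): name is "scene" or "side" or "wrist"; returns a dict with "img" (420x560x3 uint8, red, green, blue), "K" (3x3 intrinsics, pixels), "rvec" (rotation vector, rad) and "tvec" (3), from world to camera coordinates, as OpenCV has them. Camera axes: x right, y down, z forward; pixel columns grow to the right and rows downward; lengths in mm; the calibration is good to about 2 mm. The wrist camera is an equidistant fisheye: a pixel r from the principal point sees the ray r / f radians off the axis. A picture is of the moment at which its call begins. There is no depth.
- env.job_done(): hands the job in, once; it reports no verdict.
Trained networks look in a picture, given as the dict that the camera call returned (one of the last four; its "shot" number tells which), for a name from the list of things; names that differ only in an ending like _2 or _b are one class to them, and where a whole thing is asked for, a point or a joint stands for the part that bears it (a point fixed in the world has none). Each returns a list of dicts, best first, with "conf" (0 to 1); they miss things now and then, are a little off and sometimes report something else, mostly with a low value. They report only what shows in the picture. A call takes as long as a camera call.
- cams.silhouettes(picture, name): "region" (420x560 bool, what is visible of it) and "centre" ([column, row] in pixels, amid what is visible of it).
The state is a dict: "time_s": time; "qpos": joint angles; "qvel": joint speeds; "effort": joint torques, N m; "ee_pos": TCP position; "ee_rot": TCP orientation; "force": force on the tool from outside, world axes, zero at the start; "torque": the same for the moment, N m; "gripper_width": finger opening in mm.
Only numpy, scipy, OpenCV 4.12 (cv2) and the standard library are available. Lean on these libraries where they do the work, as an engineer would, in place of code of your own. Each camera call takes 0.05 s, during which the arm holds its last target.

## Working session

There is one attempt and no reset: what is moved stays moved. The work goes in short steps, Python scripts to look and compute and a tool call to move; the robot and the scene stay as the last step left them, time stands still between calls to the robot, and variables do not carry over. Pictures are saved under pics/ and viewed, and the job is handed in when it is done.

Besides the shell and the picture viewer there is one more tool, called after "Emit:" as name([rows], argument=value, ...), one row to a line, values as JSON. arm_command: Moves the arm, as the interface text tells. Its arguments: {"type":"object","properties":{"deltas":{"type":"array","items":{"type":"array"}},"grip_force":{"type":"number"}},"required":["deltas"]}

```bash
mkdir -p pics; ls; python3 - <<'E'
from workcell import env, cams
import cv2
print(env.state(), env.tip_reach)
for n in ["scene","side","wrist"]:
    p=cams.grab_frame(n)
    cv2.imwrite(f"pics/{n}0.png",p["img"][:,:,::-1])
    print(n,p["K"],p["rvec"],p["tvec"],p["shot"])
    for t in ["crank_grip","lock_knob","rotator"]:
        for d in cams.silhouettes(p,t)[:2]: print(t,d["conf"],d["centre"],d["region"].sum())
E
```

```text
pics
{'time_s': 0.0, 'qpos': array([-1.14626690e+00,  1.83541676e+01,  8.97063333e+01, -1.03764074e-03,
        7.20431868e+01, -1.14740521e+00]), 'qvel': array([-0.04426501,  0.09144134,  0.08150331,  0.03623506,  0.00946385,
        0.01990428]), 'effort': array([-5.01459035e-04, -4.12465632e+01, -2.31973493e+01,  7.28826877e-02,
        4.58198413e-02, -1.41870069e-04]), 'ee_pos': array([5.74521050e+02, 1.22997140e-03, 2.24095424e+02]), 'ee_rot': array([-90.60229228,  89.89630758, 179.39916683]), 'force': array([-0.90838655,  0.20689758, -1.11001835]), 'torque': array([-0.03319027, -0.01156044,  0.01340069]), 'gripper_width': 91.02432903739471} 11.0
scene [[398.47869621   0.         281.25063445]
 [  0.         398.47869621 210.90259885]
 [  0.           0.           1.        ]] [ 0.67877179 -2.49791544  1.27843697] [497.64392144 326.52943248 677.11374048] 1
crank_grip 0.59 [329.3, 208.9] 320
rotator 0.8 [267.2, 215.8] 7081
side [[543.94750304   0.         273.18101685]
 [  0.         543.94750304 208.41754853]
 [  0.           0.           1.        ]] [ 0.38593053 -2.65780652  1.41112978] [533.58026228 287.8719361  782.79693608] 2
crank_grip 0.93 [320.3, 220.5] 375
rotator 0.8 [216.2, 230.0] 14854
wrist [[325.1922621    0.         279.48720161]
 [  0.         325.1922621  210.73973605]
 [  0.           0.           1.        ]] [-2.84063716e+00  8.92317586e-04  4.58009782e-04] [-574.10517527  -32.69533147  392.09668841] 3
crank_grip 0.6 [219.8, 331.2] 1063
rotator 0.66 [348.7, 256.4] 14449
```

```bash
python3 - <<'E'
import cv2,numpy as np
a=cv2.imread("pics/scene0.png");b=cv2.imread("pics/side0.png");c=cv2.imread("pics/wrist0.png")
cv2.imwrite("pics/sceneX.png",cv2.resize(a[120:320,150:420],None,fx=2.9,fy=2.9,interpolation=3))
cv2.imwrite("pics/sideX.png",cv2.resize(b[100:360,80:400],None,fx=2.3,fy=2.3,interpolation=3))
E
```

```text
(no output)
```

View pics/sceneX.png

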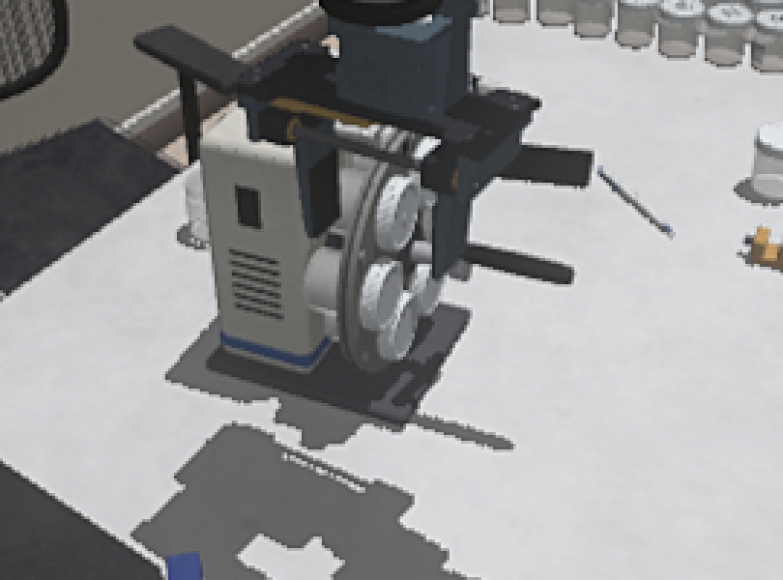

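View pics/side0.png

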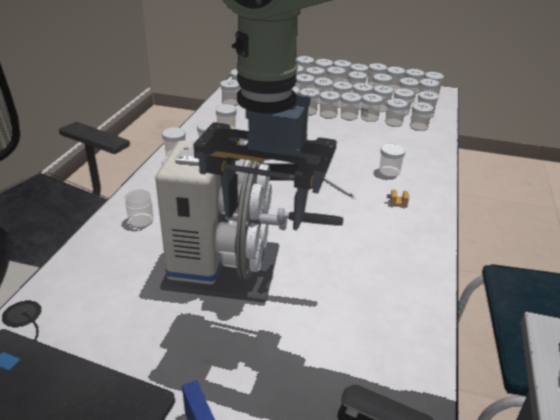

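View pics/sideX.png

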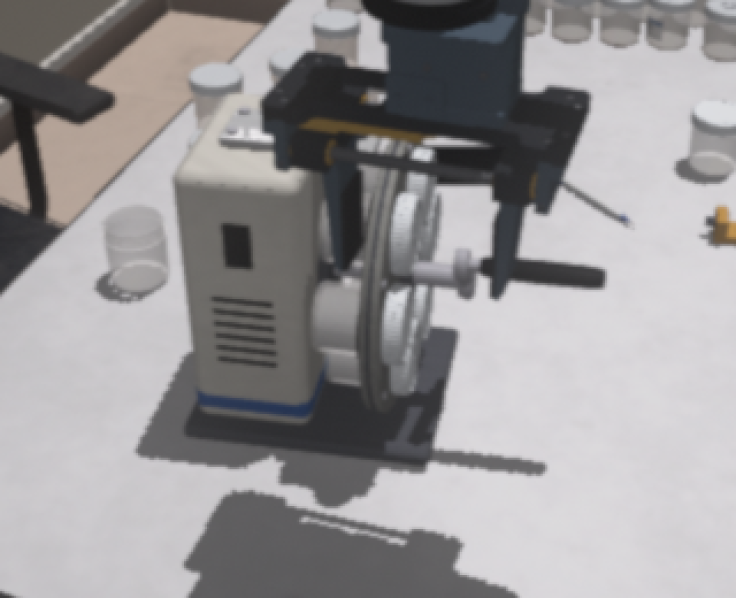

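View pics/wrist0.png

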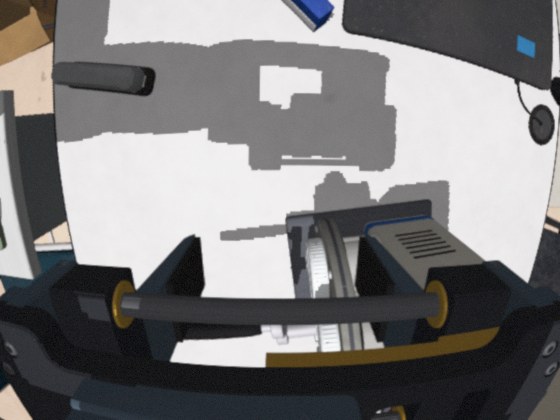

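The gripper hangs over the rotator and hides the bracket and knob. In the side view the crank grip is at about (320,220), and the crank points towards the robot. I'll lift and back off to see it all.

Emit:
arm_command([
  [1, [0, 0, 20], 0],
  [1, [0, 0, 50], 0],
  [1, [0, 0, 80], 0],
  [1, [0, 0, 110], 0],
  [1, [0, 0, 140], 0],
  [1, [-30, 0, 160], 0],
  [1, [-70, 0, 170], 0],
  [1, [-110, 0, 170], 0],
  [1, [-140, 0, 170], 0],
  [1, [-150, 0, 170], 0],
])

```text
time_s: 1.6
ee_pos: [422.5, 0.0, 396.0]
ee_rot: [87.8, 89.9, -2.2]
force: [0.3, -1.0, 0.8]
gripper_width: 91.1
```

```bash
python3 - <<'E'
from workcell import env, cams
import cv2,numpy as np
print(env.state()["ee_pos"],env.state()["force"])
for n in ["scene","side","wrist"]:
    p=cams.grab_frame(n)
    cv2.imwrite(f"pics/{n}1.png",p["img"][:,:,::-1])
    R=cv2.Rodrigues(p["rvec"])[0]; print(n,-R.T@p["tvec"],p["rvec"],p["tvec"])
    D={}
    for t in ["crank_grip","lock_knob","rotator","rotor"]:
        for i,d in enumerate(cams.silhouettes(p,t)[:2]): print(t,d["conf"],d["centre"],d["region"].sum()); D[f"{t}{i}"]=d["region"]
    np.savez(f"{n}1.npz",img=p["img"],K=p["K"],rvec=p["rvec"],tvec=p["tvec"],**D)
a=cv2.imread("pics/scene1.png");b=cv2.imread("pics/side1.png")
cv2.imwrite("pics/scene1X.png",cv2.resize(a[120:300,170:370],None,fx=3.3,fy=3.3,interpolation=3))
cv2.imwrite("pics/side1X.png",cv2.resize(b[110:310,130:380],None,fx=3,fy=3,interpolation=3))
E
```

```text
[4.22471178e+02 4.17233838e-02 3.95970011e+02] [ 0.25263144 -1.01468324  0.8404443 ]
scene [235.48395978 560.10541578 666.0204113 ] [ 0.67877179 -2.49791544  1.27843697] [497.64392144 326.52943248 677.11374048]
crank_grip 0.7 [326.6, 208.0] 283
lock_knob 0.67 [275.6, 150.9] 199
rotator 0.81 [265.1, 206.1] 9071
rotor 0.84 [285.6, 206.9] 3511
side [396.72352348 616.27775895 665.70365837] [ 0.38593053 -2.65780652  1.41112978] [533.58026228 287.8719361  782.79693608]
crank_grip 0.77 [315.8, 219.6] 528
lock_knob 0.9 [232.0, 148.6] 384
rotator 0.88 [220.1, 217.7] 17260
rotor 0.85 [250.5, 222.5] 5802
wrist [425.15960976  84.60848597 553.67917296] [-2.84066491e+00  7.19038373e-04  1.49809245e-03] [-424.57490032  -83.1636211   554.34635597]
crank_grip 0.6 [334.6, 251.5] 497
lock_knob 0.45 [334.8, 252.3] 471
rotator 0.75 [440.7, 229.8] 12142
rotor 0.94 [417.8, 236.7] 5973
```

View pics/scene1X.png

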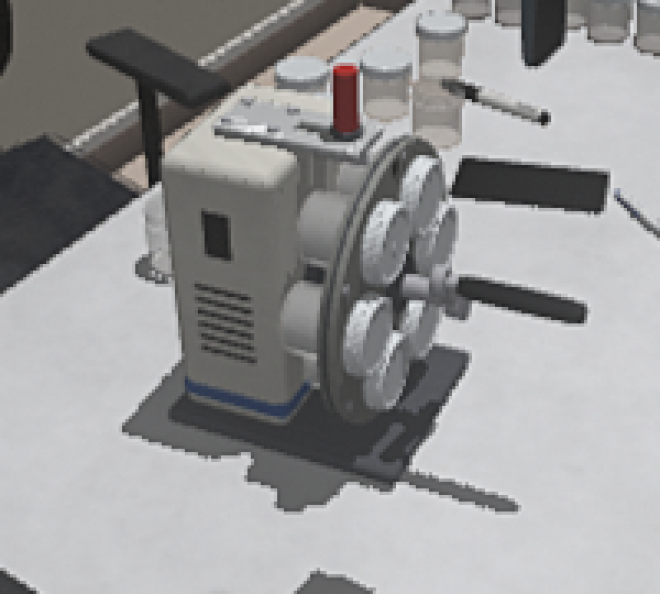

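View pics/side1X.png

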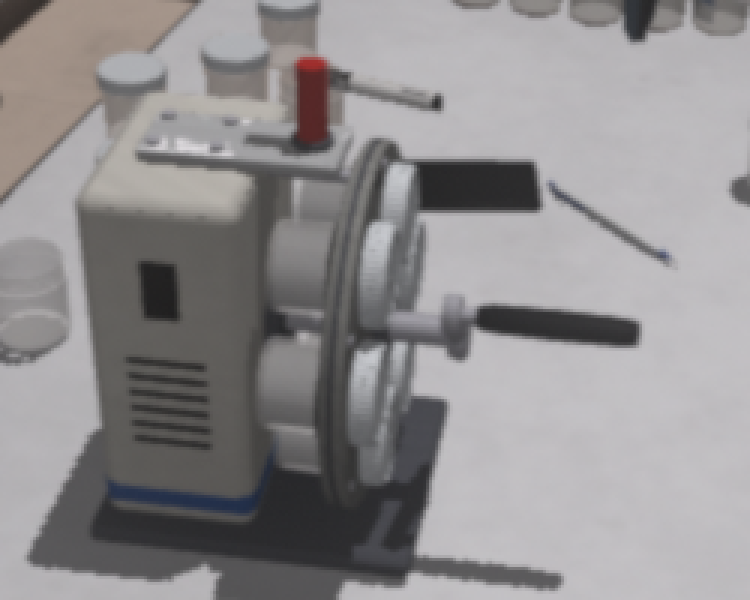

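View pics/wrist1.png

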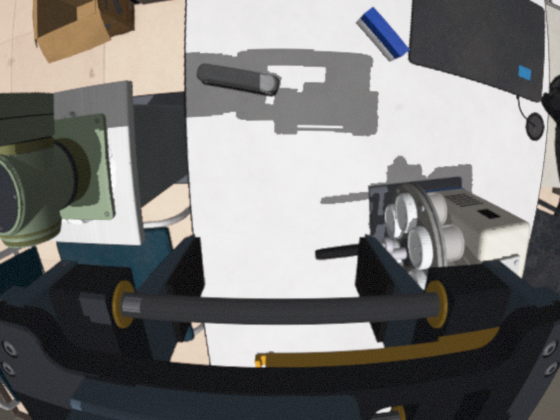

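```bash
cat > h.py <<'E'
import numpy as np,cv2
def proj(P,c,fish=False):
    R=cv2.Rodrigues(c["rvec"])[0]; X=np.atleast_2d(P)@R.T+c["tvec"]; K=c["K"]
    if fish:
        r=np.hypot(X[:,0],X[:,1]); th=np.arctan2(r,X[:,2]); s=np.where(r>1e-9,th/np.maximum(r,1e-9),1)
        return np.c_[K[0,0]*X[:,0]*s+K[0,2],K[1,1]*X[:,1]*s+K[1,2]]
    return np.c_[K[0,0]*X[:,0]/X[:,2]+K[0,2],K[1,1]*X[:,1]/X[:,2]+K[1,2]]
def stand(p,P):
    c,s=np.cos(p[2]),np.sin(p[2]); P=np.atleast_2d(P)
    return np.c_[p[0]+c*P[:,0]-s*P[:,1],p[1]+s*P[:,0]+c*P[:,1],P[:,2]]
E
python3 - <<'E'
from h import *
from scipy.optimize import least_squares
C={n:np.load(n+"1.npz") for n in ["scene","side","wrist"]}
def ends(m):
    ys,xs=np.nonzero(m); P=np.c_[xs,ys].astype(float); c=P.mean(0); u=np.linalg.svd(P-c,full_matrices=False)[2][0]
    t=(P-c)@u; return c,c+u*t.min(),c+u*t.max(),(P-c).std(0)
for n in C: print(n,[x.round(1) for x in ends(C[n]["crank_grip0"])])
# red knob extents
for n in ["scene","side"]:
    im=C[n]["img"].astype(int); m=(im[...,0]>100)&(im[...,1]<60)&(im[...,2]<60); m&=C[n]["lock_knob0"]|True
    m[:100]=0; 
    print(n,m.sum(),[x.round(1) for x in ends(m)], ends(C[n]["lock_knob0"])[0])
a=np.sin(.75)*50;z=125+50*np.cos(.75)
G=np.array([[-148,a,z],[-60,a,z]])
obs={"side":[[342.5,221],[289.7,215.7]],"scene":[[347.3,214.8],[309.1,207]],"wrist":[[317,254.5]]}
def f(p):
    r=[]
    for n,o in obs.items():
        r.append((proj(stand(p,G),C[n],n=="wrist")[:len(o)]-o).ravel())
    return np.concatenate(r)
s=least_squares(f,[560,0,0.0]);print(s.x,f(s.x).round(1))
p=s.x
# knob: bottom/top
E
```

```text
scene [array([327.7, 210.1]), array([308.1, 205.5]), array([347.1, 214.6]), array([10.9,  3.2])]
side [array([315.3, 218.1]), array([288.9, 215.2]), array([342.9, 221.2]), array([15. ,  3.3])]
wrist [array([336.6, 251.8]), array([357.7, 249.1]), array([315. , 254.7]), array([12.1,  3.7])]
scene 252 [array([176.3, 362.6]), array([276.1, 140. ]), array([160.1, 398.9]), array([29.4, 64.1])] [274.38190955 150.21105528]
side 34 [array([233.3, 131.6]), array([229. , 131.3]), array([238.1, 131.9]), array([2.5, 1.1])] [234.453125   146.05729167]
[ 6.22844286e+02 -1.12874205e+02  1.32797470e-01] [-0.2  0.  -2.  -0.2 -0.1  0.3 -0.7 -0.7 -2.2  0.4]
```

```bash
cat > fit.py <<'E'
from h import *
from scipy.optimize import least_squares
C={n:dict(np.load(n+"1.npz")) for n in ["scene","side","wrist"]}
a=np.sin(.75)*50;z=125+50*np.cos(.75)
G=np.array([[-148,a,z],[-60,a,z]])
obs={"side":[[342.5,221],[289.7,215.7]],"scene":[[347.3,214.8],[309.1,207]],"wrist":[[317,254.5]]}
kob={"side":[[233.7,131],[233.7,153.5]],"scene":[[274.5,141],[274.5,158]]}
def f(q):
    p=q[:3]; r=[]
    for n,o in obs.items():
        r.append((proj(stand(p,G),C[n],n=="wrist")[:len(o)]-o).ravel())
    kk=np.array([[q[3],0,q[4]+20],[q[3],0,q[4]-20]])
    for n,o in kob.items(): r.append((proj(stand(p,kk),C[n])-o).ravel())
    return np.concatenate(r)
s=least_squares(f,[620,-110,0.13,20,260],loss="soft_l1");print(s.x,f(s.x).round(1))
q=s.x;p=q[:3]
t=np.linspace(0,2*np.pi,120)
for n,(x0,x1,y0,y1) in {"scene":(170,370,120,300),"side":(130,380,110,310),"wrist":(290,560,120,300)}.items():
    im=C[n]["img"][:,:,::-1].copy(); S=3
    im=cv2.resize(im[y0:y1,x0:x1],None,fx=S,fy=S,interpolation=3)
    def pl(P,col,closed=False):
        u=(proj(stand(p,P),C[n],n=="wrist")-[x0-.5,y0-.5])*S
        cv2.polylines(im,[np.round(u).astype(np.int32)],closed,col,1,cv2.LINE_AA)
    for x in (0,14): pl(np.c_[0*t+x,106*np.cos(t),125+106*np.sin(t)],(0,255,0),True)
    pl(np.c_[0*t-104,50*np.cos(t),125+50*np.sin(t)],(255,0,0),True)
    pl(G,(255,255,0)); k=q[3:]
    pl(np.array([[k[0],0,k[1]+20],[k[0],0,k[1]-24]]),(0,255,255))
    cv2.imwrite(f"pics/fit_{n}.png",im)
E
python3 fit.py
```

```text
[ 6.22518713e+02 -1.12197322e+02  1.36499675e-01  3.42620659e+01
  2.67465731e+02] [-0.   0.1 -1.8 -0.   0.1  0.4 -0.6 -0.6 -2.5  0.3 -0.2  0.   0.2  0.2
 -0.2  0.   0.3 -0.5]
```

View pics/fit_side.png

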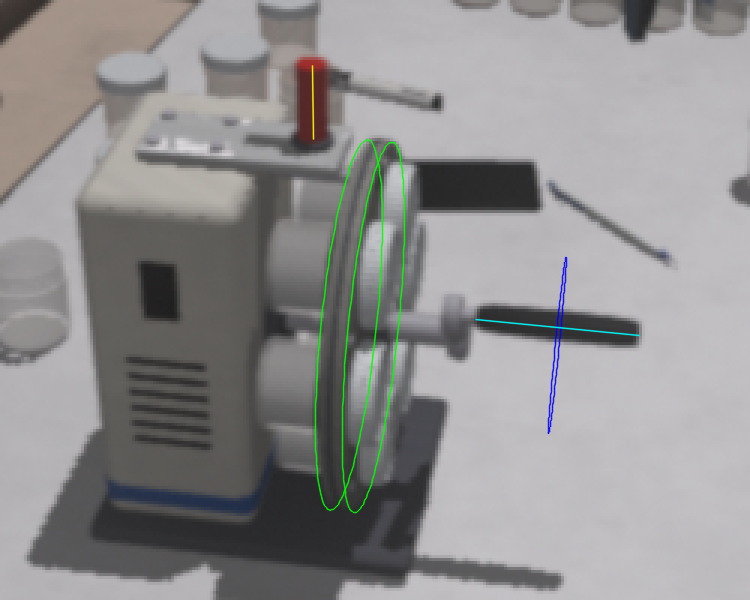

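View pics/fit_scene.png

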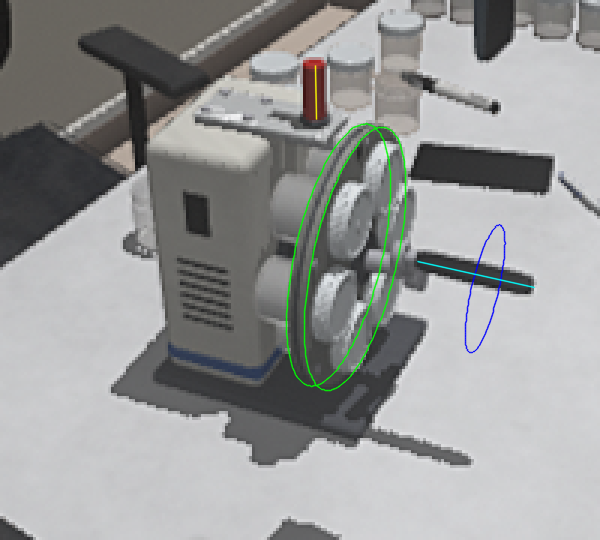

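View pics/fit_wrist.png

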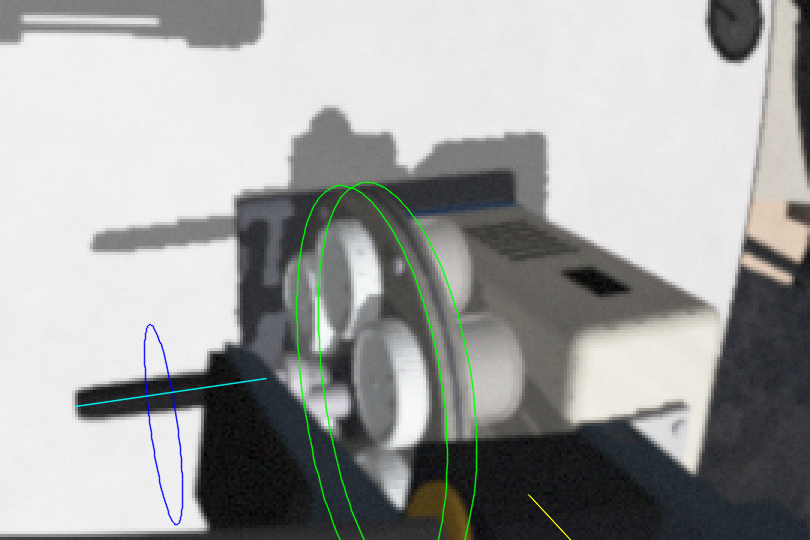

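The outline is roughly right but the wrist overlay disagrees. I'll turn the tool 97° (needed for both grasps anyway) and take a better wrist view.

Emit:
arm_command([
  [1, [5, -10, 0], 0.14],
  [1, [10, -20, 0], 0.28],
  [1, [15, -30, 0], 0.42],
  [1, [20, -40, 0], 0.56],
  [1, [25, -50, 0], 0.7],
  [1, [30, -60, 0], 0.84],
  [1, [30, -70, 0], 0.98],
  [1, [30, -80, 0], 1.12],
  [1, [30, -90, 0], 1.26],
  [1, [30, -100, 0], 1.4],
  [1, [30, -110, 0], 1.54],
  [1, [30, -110, 0], 1.69],
  [1, [30, -110, 0], 1.69],
  [1, [30, -110, 0], 1.69],
])

```text
time_s: 3.75
ee_pos: [455.0, -109.9, 395.0]
ee_rot: [92.1, 90.0, 98.8]
force: [-0.4, 0.5, -0.5]
gripper_width: 91.5
```

```bash
python3 - <<'E'
from workcell import env, cams
import cv2,numpy as np
s=env.state();print(s["ee_pos"],s["ee_rot"],s["force"],s["qpos"])
n="wrist"
p=cams.grab_frame(n)
cv2.imwrite(f"pics/{n}2.png",p["img"][:,:,::-1])
D={}
for t in ["crank_grip","lock_knob","rotator","rotor"]:
        for i,d in enumerate(cams.silhouettes(p,t)[:2]): print(t,d["conf"],d["centre"],d["region"].sum()); D[f"{t}{i}"]=d["region"]
np.savez(f"{n}2.npz",img=p["img"],K=p["K"],rvec=p["rvec"],tvec=p["tvec"],**D)
im=p["img"][:,:,::-1]
E
```

```text
[ 454.99781843 -109.93423257  394.98160564] [92.11092361 89.98899633 98.76517604] [-0.44327444  0.51713628 -0.50313314] [-1.49979526e+01  4.87955100e+00  8.30765461e+01  1.00772133e-02
  9.20483368e+01 -1.11651845e+02]
crank_grip 0.66 [286.3, 225.7] 779
lock_knob 0.61 [259.1, 357.2] 295
rotator 0.65 [268.6, 285.7] 10204
rotor 0.63 [274.0, 284.1] 6722
```

View pics/wrist2.png

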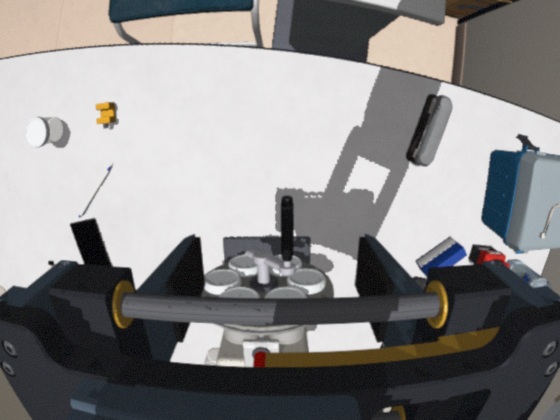

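```bash
python3 - <<'E'
import cv2
a=cv2.imread("pics/wrist2.png")
cv2.imwrite("pics/wrist2X.png",cv2.resize(a[180:380,190:350],None,fx=3,fy=3,interpolation=3))
E
```

```text
(no output)
```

View pics/wrist2X.png

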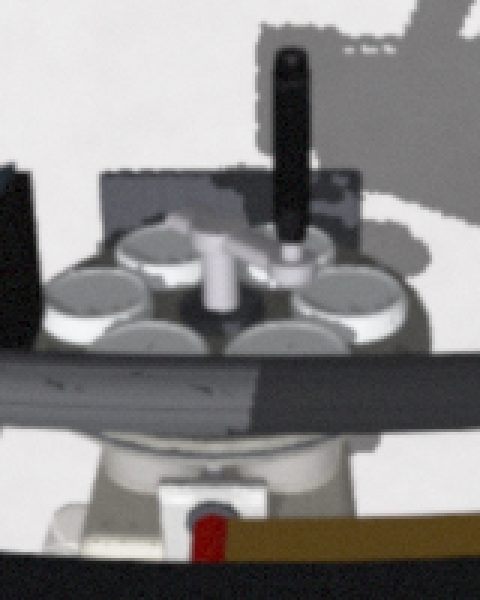

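```bash
cat > fit2.py <<'E'
from h import *
from scipy.optimize import least_squares
C={n:dict(np.load(n+".npz")) for n in ["scene1","side1","wrist1","wrist2"]}
def model(q):
    th=-.75+q[7]
    a=-np.sin(th)*50;z=125+50*np.cos(th)
    return {"gt":[-148,a,z],"gi":[-60,a,z],"kt":[q[3],0,q[4]+20],"kb":[q[3],0,q[4]-22],"fl":[q[5],80,q[6]],"fr":[q[5],-80,q[6]]}
obs=[("side1","gt",342.5,221),("side1","gi",289.7,215.7),("scene1","gt",347.3,214.8),("scene1","gi",309.1,207),("wrist1","gt",317,254.5),
("wrist2","gt",287,199),("wrist2","gi",288,260),
("side1","kt",233.7,131),("side1","kb",233.7,155),("scene1","kt",274.5,141),("scene1","kb",274.5,159.5),
("side1","fl",265.5,300),("side1","fr",278.3,243.3),("scene1","fl",289,263),("scene1","fr",311.8,227),
("wrist2","fr",224.3,237.3),("wrist2","fl",310,237.3)]
def f(q):
    m=model(q)
    r=[]
    for n,k,u,v in obs:
        r.append((proj(stand(q[:3],m[k]),C[n],n[0]=="w")[0]-[u,v]))
    return np.concatenate(r+[[q[7]/.01]])
s=least_squares(f,[620,-110,0.13,20,260,-30,10,0],loss="soft_l1");q=s.x;print(q.round(3))
for o,r in zip(obs,f(q)[:-1].reshape(-1,2)): print(o[:2],r.round(1))
p=q[:3];m=model(q)
print("axle",stand(p,[-104,0,125]),"grip",stand(p,(np.array(m["gt"])+m["gi"])/2),"knob",stand(p,[q[3],0,q[4]]))
t=np.linspace(0,2*np.pi,120)
for n,(x0,x1,y0,y1) in {"scene1":(170,370,120,300),"side1":(130,380,110,310),"wrist1":(290,560,120,300),"wrist2":(190,350,180,380)}.items():
    im=C[n]["img"][:,:,::-1].copy(); S=2.9
    im=cv2.resize(im[y0:y1,x0:x1],None,fx=S,fy=S,interpolation=3)
    def pl(P,col,closed=False):
        u=(proj(stand(p,P),C[n],n[0]=="w")-[x0-.5,y0-.5])*S
        cv2.polylines(im,[np.round(u).astype(np.int32)],closed,col,1,cv2.LINE_AA)
    for x in (0,14): pl(np.c_[0*t+x,106*np.cos(t),125+106*np.sin(t)],(0,255,0),True)
    pl(np.c_[0*t-104,50*np.cos(t),125+50*np.sin(t)],(255,0,0),True)
    pl([m["gt"],m["gi"]],(255,255,0)); 
    pl([m["kt"],m["kb"]],(0,255,255)); pl([m["fl"],m["fr"]],(255,0,255))
    cv2.imwrite(f"pics/fit2_{n}.png",im)
E
python3 fit2.py; cd pics; python3 -c "
import cv2,numpy as np
I=[cv2.imread(f'fit2_{n}.png') for n in ['scene1','side1','wrist1','wrist2']]
for i,n in ((0,'A'),(2,'B')):
    a,b=I[i],I[i+1];h=max(a.shape[0],b.shape[0])
    P=lambda x:cv2.copyMakeBorder(x,0,h-x.shape[0],0,0,0)
    o=np.hstack([P(a),P(b)]);s=min(1,800/o.shape[1],600/o.shape[0]);cv2.imwrite(f'fit2{n}.png',cv2.resize(o,None,fx=s,fy=s,interpolation=3))"
```

```text
[ 6.23055e+02 -1.12842e+02  1.29000e-01  3.41130e+01  2.66549e+02
 -3.32900e+01  1.38780e+01  0.00000e+00]
('side1', 'gt') [-0.4  0.2]
('side1', 'gi') [-2.2 -0.2]
('scene1', 'gt') [-0.3  0.4]
('scene1', 'gi') [-0.8 -0.7]
('wrist1', 'gt') [-2.  0.]
('wrist2', 'gt') [ 0.1 -2.5]
('wrist2', 'gi') [-0.5  0.3]
('side1', 'kt') [-0.3  0.3]
('side1', 'kb') [0.2 0.1]
('scene1', 'kt') [-0.1  0.2]
('scene1', 'kb') [ 0.3 -1. ]
('side1', 'fl') [-0.2  0. ]
('side1', 'fr') [-0.  -0.1]
('scene1', 'fl') [0.2 2.5]
('scene1', 'fr') [ 0.4 -0.1]
('wrist2', 'fr') [-1.7  0.8]
('wrist2', 'fl') [ 1.2 -0.2]
axle [[ 519.92355932 -126.2566122   125.        ]] grip [[515.52918446 -92.47351306 161.59770051]] knob [[ 656.88297572 -108.4414611   266.54947433]]
```

View pics/fit2_side1.png

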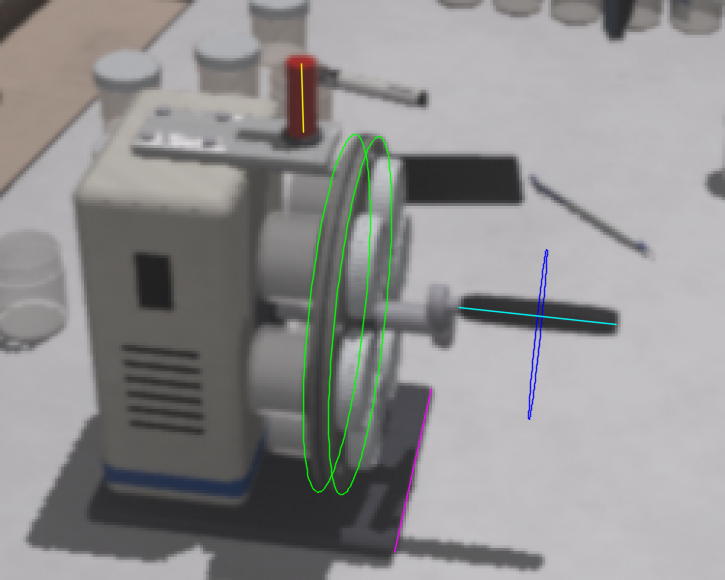

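View pics/fit2B.png

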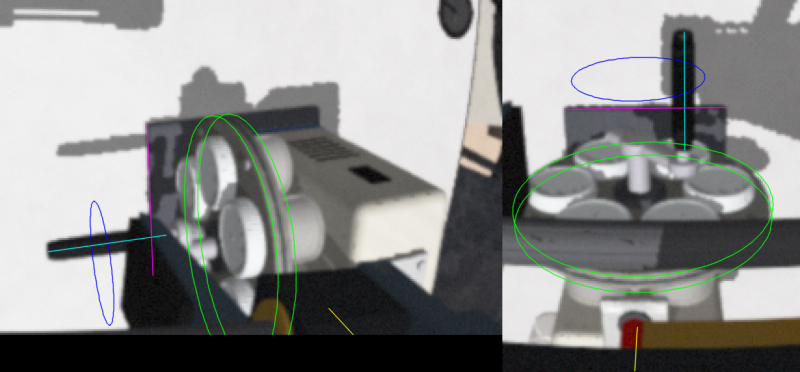

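Emit:
arm_command([
  [0.6, [20, 0, 0], 0.01],
  [0.6, [50, 0, 0], 0.01],
  [0.6, [80, 0, 0], 0.01],
  [0.6, [110, 0, 0], 0.01],
  [0.6, [140, 0, 0], 0.01],
  [0.6, [170, 1, 0], 0.01],
  [0.6, [190, 2, -10], 0.01],
  [0.6, [202, 2, -30], 0.01],
  [0.6, [202, 2, -50], 0.01],
  [0.6, [202, 2, -70], 0.01],
  [0.6, [202, 2, -85], 0.01],
  [0.6, [202, 2, -95], 0.01],
  [0.6, [202, 2, -95], 0.01],
])

```text
time_s: 5.3
ee_pos: [656.5, -107.8, 298.4]
ee_rot: [160.3, 89.8, 167.7]
force: [0.6, 0.6, -0.2]
gripper_width: 55.0
```

```bash
python3 - <<'E'
from workcell import env, cams
import cv2,numpy as np
s=env.state();print(s["ee_pos"],s["ee_rot"],s["force"],s["gripper_width"])
o=[]
for n,(x0,x1,y0,y1) in {"scene":(200,340,90,200),"side":(160,300,80,190)}.items():
    p=cams.grab_frame(n)
    o.append(cv2.resize(p["img"][y0:y1,x0:x1,::-1],None,fx=2.8,fy=2.8,interpolation=3))
cv2.imwrite("pics/k3.png",np.hstack(o))
E
```

```text
[ 656.49375397 -107.7867798   298.35944259] [160.27635195  89.8204674  167.6655628 ] [ 0.5851506   0.56814987 -0.1920411 ] 54.97350845997634
```

View pics/k3.png

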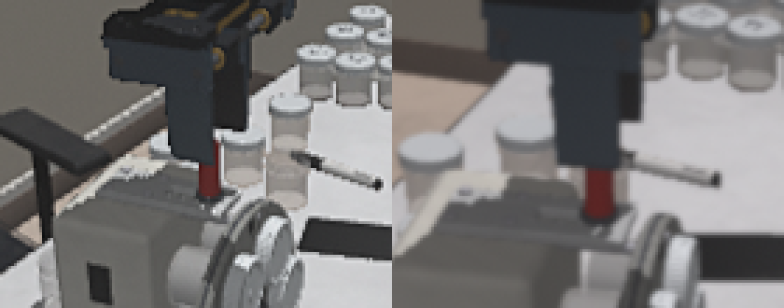

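Emit:
arm_command([
  [0.6, [0, 0, -12], 0],
  [0.6, [0, 0, -26], 0],
  [0.6, [0, 0, -36], 0],
  [0.6, [0, 0, -38], 0],
  [0.4, [0, 0, -38], 0],
  [0.3, [0, 0, -38], 0],
  [0, [0, 0, -38], 0],
  [0, [0, 0, -38], 0],
  [0, [0, 0, -38], 0],
  [0, [0, 0, -38], 0],
], grip_force=12)

```text
time_s: 6.4
ee_pos: [657.5, -110.1, 262.4]
ee_rot: [-75.5, 89.8, -68.2]
force: [0.5, -4.9, 0.2]
gripper_width: 17.6
```

Emit:
arm_command([
  [0, [0, -1, 0], 0],
  [0, [0, -2, 0], 0],
  [0, [3, -1.6, 0], 0],
  [0, [6, -1.2, 0], 0],
  [0, [9, -0.8, 0], 0],
  [0, [12, -0.4, 0], 0],
  [0, [15, 0, 0], 0],
  [0, [18, 0.3, 0], 0],
  [0, [21, 0.7, 0], 0],
  [0, [23, 1, 0], 0],
  [0, [25, 1.3, 0], 0],
  [0, [25, 1.3, 0], 0],
])

```text
time_s: 7.6
ee_pos: [682.8, -106.9, 262.4]
ee_rot: [-27.7, 89.9, -20.3]
force: [-1.7, -3.8, 5.2]
gripper_width: 17.8
```

Emit:
arm_command([
  [0, [1, 0.1, 0], 0],
  [0, [2, 0.2, 0], 0],
  [0, [3, 0.3, 0], 0],
  [0, [3.5, 0.4, 0], 0],
  [0, [4, 0.5, 0], 0],
  [0, [4, 0.5, 0], 0],
])

```text
time_s: 8.2
ee_pos: [685.3, -106.6, 262.4]
ee_rot: [-163.9, 89.9, -156.5]
force: [-4.5, -4.4, 5.9]
gripper_width: 17.8
```

Emit:
arm_command([
  [0, [1, 0.1, 0], 0],
  [0, [2, 0.3, 0], 0],
  [0, [3, 0.4, 0], 0],
  [0, [4, 0.5, 0], 0],
  [0, [4, 0.5, 0], 0],
])

```text
time_s: 8.7
ee_pos: [686.0, -106.5, 262.2]
ee_rot: [179.1, 89.4, -173.5]
force: [-13.1, -4.6, 8.6]
gripper_width: 17.8
```

```bash
python3 - <<'E'
from workcell import env, cams
import cv2,numpy as np
s=env.state();print(s["ee_pos"],s["ee_rot"],s["force"],s["gripper_width"])
o=[]
for n,(x0,x1,y0,y1) in {"scene":(200,340,90,200),"side":(160,300,80,190)}.items():
    p=cams.grab_frame(n)
    o.append(cv2.resize(p["img"][y0:y1,x0:x1,::-1],None,fx=2.8,fy=2.8,interpolation=3))
cv2.imwrite("pics/k4.png",np.hstack(o))
E
```

```text
[ 685.97167411 -106.52034689  262.23989891] [ 179.12026441   89.42803994 -173.50945517] [-13.14786151  -4.60135013   8.61537215] 17.77890776176183
```

View pics/k4.png

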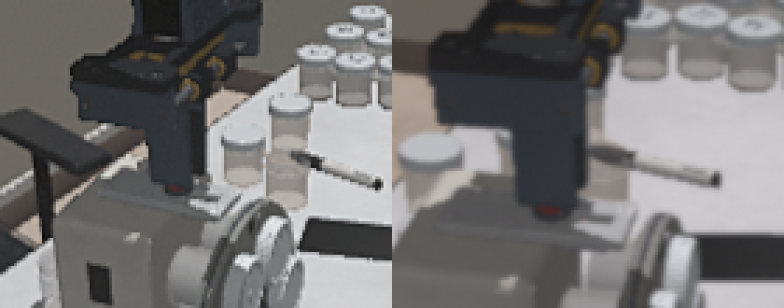

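Knob travelled about 28 mm, then the force rose to 13 N with the motion stalled, so it is against its stop. I'll release it and go to the crank grip.

Emit:
arm_command([
  [0, [-2, 0, 0], 0],
  [0, [-3.5, -0.5, 0], 0],
  [0.4, [-3.5, -0.5, 0], 0],
  [0.6, [-3.5, -0.5, 0], 0],
  [0.6, [-3.5, -0.5, 2], 0],
  [0.6, [-3.5, -0.5, 25], 0],
  [0.6, [-3.5, 0, 50], 0],
  [0.6, [-10, 0, 65], 0],
  [0.6, [-40, 2, 70], 0],
  [0.6, [-75, 4, 70], 0],
  [0.6, [-110, 6, 70], 0],
  [0.6, [-145, 8, 60], 0],
  [0.6, [-170, 10, 40], 0],
  [0.6, [-182, 11, 10], 0],
  [0.6, [-186, 12, -20], 0],
  [0.6, [-186, 12, -45], 0],
  [0.6, [-186, 12, -60], 0],
  [0.6, [-186, 12, -60], 0],
])

```text
time_s: 10.6
ee_pos: [502.1, -93.1, 199.8]
ee_rot: [155.6, 89.7, 163.0]
force: [-0.1, 0.0, 0.1]
gripper_width: 54.5
```

```bash
python3 - <<'E'
from workcell import env, cams
import cv2,numpy as np
s=env.state();print(s["time_s"],s["ee_pos"],s["ee_rot"],s["force"],s["gripper_width"])
o=[]
for n,(x0,x1,y0,y1) in {"scene":(200,380,100,290),"side":(160,360,100,290)}.items():
    p=cams.grab_frame(n)
    d=cams.silhouettes(p,"lock_knob"); print([ (e["conf"],e["centre"]) for e in d])
    o.append(cv2.resize(p["img"][y0:y1,x0:x1,::-1],None,fx=2.1,fy=2.1,interpolation=3))
cv2.imwrite("pics/g5.png",np.hstack(o))
p=cams.grab_frame("wrist"); cv2.imwrite("pics/w5.png",p["img"][:,:,::-1])
E
```

```text
10.6 [502.08099201 -93.06693313 199.75342976] [155.57364801  89.6884994  162.97901714] [-0.14278202  0.03752991  0.0877182 ] 54.51278842750517
[(0.77, [262.6, 151.4])]
[(0.61, [215.0, 145.6])]
```

View pics/g5.png

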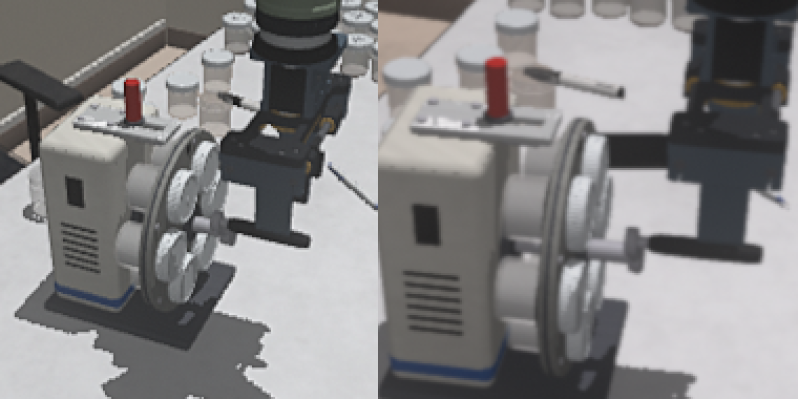

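View pics/w5.png

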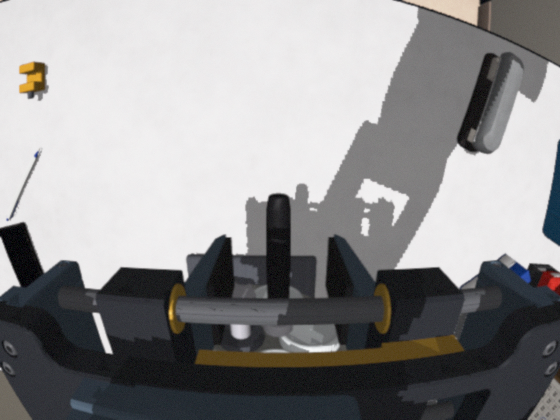

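Emit:
arm_command([
  [0.6, [0, 0, -15], 0],
  [0.6, [0, 0, -32], 0],
  [0.6, [0, 0, -45], 0],
  [0.6, [0, 0, -48], 0],
  [0.3, [0, 0, -48], 0],
  [0.15, [0, 0, -48], 0],
  [0, [0, 0, -48], 0],
  [0, [0, 0, -48], 0],
  [0, [0, 0, -48], 0],
  [0, [0, 0, -48], 0],
], grip_force=35)

```text
time_s: 11.85
ee_pos: [504.3, -94.4, 154.1]
ee_rot: [-66.9, 89.9, -59.5]
force: [0.8, -3.5, -0.0]
gripper_width: 16.3
```

```bash
python3 - <<'E'
from workcell import env, cams
import cv2,numpy as np
s=env.state();print(s["time_s"],s["ee_pos"],s["ee_rot"],s["force"],s["torque"],s["gripper_width"])
o=[]
for n,(x0,x1,y0,y1) in {"scene":(200,380,100,290),"side":(160,360,100,290)}.items():
    p=cams.grab_frame(n)
    o.append(cv2.resize(p["img"][y0:y1,x0:x1,::-1],None,fx=2.1,fy=2.1,interpolation=3))
cv2.imwrite("pics/g6.png",np.hstack(o))
E
```

```text
11.85 [504.29206298 -94.39076769 154.1426074 ] [-66.90090068  89.90887976 -59.49451809] [ 0.81148706 -3.53279593 -0.02297303] [-0.45056977 -0.05112038 -0.12676133] 16.302234613867853
```

View pics/g6.png

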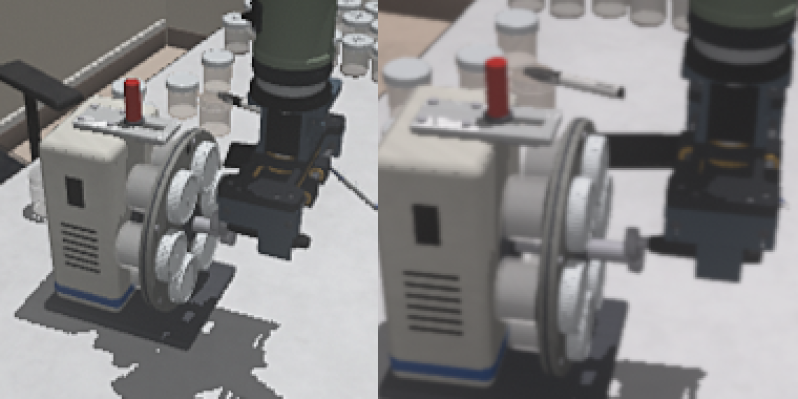

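```bash
cat > tab.py <<'E'
import numpy as np
yaw=0.129
def off(a): # a deg rotor
    th=-.75+np.radians(a); dy=-50*(np.sin(th)-np.sin(-.75)); dz=50*(np.cos(th)-np.cos(.75))
    return np.array([-np.sin(yaw)*dy,np.cos(yaw)*dy,dz])
if __name__=="__main__":
    for k in range(0,28):
        b=off(15*k).round(1)
        print(15*k+15,[[0,[float(v) for v in (off(15*k+2.5*i)-b).round(1)+0.],0] for i in range(1,7)])
E
python3 tab.py
```

```text
15 [[0, [0.2, -1.6, 1.5], 0], [0, [0.4, -3.3, 2.8], 0], [0, [0.7, -5.0, 4.1], 0], [0, [0.9, -6.8, 5.4], 0], [0, [1.1, -8.7, 6.5], 0], [0, [1.4, -10.5, 7.6], 0]]
30 [[0, [0.2, -2.0, 1.0], 0], [0, [0.5, -3.9, 1.9], 0], [0, [0.7, -6.0, 2.7], 0], [0, [1.0, -8.0, 3.4], 0], [0, [1.3, -10.1, 4.0], 0], [0, [1.5, -12.2, 4.5], 0]]
45 [[0, [0.3, -2.1, 0.5], 0], [0, [0.6, -4.2, 0.8], 0], [0, [0.9, -6.4, 1.1], 0], [0, [1.2, -8.5, 1.2], 0], [0, [1.4, -10.7, 1.3], 0], [0, [1.7, -12.9, 1.3], 0]]
60 [[0, [0.3, -2.1, -0.1], 0], [0, [0.6, -4.3, -0.4], 0], [0, [0.8, -6.4, -0.7], 0], [0, [1.1, -8.5, -1.1], 0], [0, [1.4, -10.6, -1.6], 0], [0, [1.7, -12.7, -2.2], 0]]
75 [[0, [0.2, -2.1, -0.7], 0], [0, [0.5, -4.1, -1.4], 0], [0, [0.8, -6.1, -2.3], 0], [0, [1.0, -8.0, -3.2], 0], [0, [1.3, -9.9, -4.3], 0], [0, [1.5, -11.8, -5.4], 0]]
90 [[0, [0.2, -1.8, -1.2], 0], [0, [0.5, -3.6, -2.5], 0], [0, [0.7, -5.3, -3.8], 0], [0, [0.9, -6.9, -5.2], 0], [0, [1.1, -8.5, -6.7], 0], [0, [1.3, -10.0, -8.3], 0]]
105 [[0, [0.2, -1.4, -1.6], 0], [0, [0.4, -2.8, -3.3], 0], [0, [0.5, -4.1, -5.1], 0], [0, [0.7, -5.3, -6.9], 0], 
[... 2821 characters left out ...]
 -6.6, 8.6], 0], [0, [1.1, -8.2, 10.1], 0]]
375 [[0, [0.2, -1.6, 1.5], 0], [0, [0.4, -3.3, 2.8], 0], [0, [0.7, -5.0, 4.1], 0], [0, [0.9, -6.8, 5.4], 0], [0, [1.1, -8.7, 6.5], 0], [0, [1.4, -10.5, 7.6], 0]]
390 [[0, [0.2, -2.0, 1.0], 0], [0, [0.5, -3.9, 1.9], 0], [0, [0.7, -6.0, 2.7], 0], [0, [1.0, -8.0, 3.4], 0], [0, [1.3, -10.1, 4.0], 0], [0, [1.5, -12.2, 4.5], 0]]
405 [[0, [0.3, -2.1, 0.5], 0], [0, [0.6, -4.2, 0.8], 0], [0, [0.9, -6.4, 1.1], 0], [0, [1.2, -8.5, 1.2], 0], [0, [1.4, -10.7, 1.3], 0], [0, [1.7, -12.9, 1.3], 0]]
420 [[0, [0.3, -2.1, -0.1], 0], [0, [0.6, -4.3, -0.4], 0], [0, [0.8, -6.4, -0.7], 0], [0, [1.1, -8.5, -1.1], 0], [0, [1.4, -10.6, -1.6], 0], [0, [1.7, -12.7, -2.2], 0]]
```

Emit:
arm_command([
  [0, [0.2, -1.6, 1.5], 0],
  [0, [0.4, -3.3, 2.8], 0],
  [0, [0.7, -5.0, 4.1], 0],
  [0, [0.9, -6.8, 5.4], 0],
  [0, [1.1, -8.7, 6.5], 0],
  [0, [1.4, -10.5, 7.6], 0],
])

```text
time_s: 12.55
ee_pos: [505.4, -103.8, 161.6]
ee_rot: [88.8, 89.9, 96.2]
force: [3.2, 4.9, -7.4]
gripper_width: 15.3
```

Emit:
arm_command([
  [0, [0.2, -2.0, 1.0], 0],
  [0, [0.5, -3.9, 1.9], 0],
  [0, [0.7, -6.0, 2.7], 0],
  [0, [1.0, -8.0, 3.4], 0],
  [0, [1.3, -10.1, 4.0], 0],
  [0, [1.5, -12.2, 4.5], 0],
])

```text
time_s: 13.15
ee_pos: [506.9, -115.3, 166.4]
ee_rot: [82.9, 89.8, 90.3]
force: [2.3, 7.0, -3.4]
gripper_width: 15.5
```

```bash
python3 - <<'E'
from workcell import env
s=env.state();print(s["time_s"],s["ee_pos"],s["force"],s["torque"],s["qvel"])
E
```

```text
13.15 [ 506.88833791 -115.30914889  166.38980395] [ 2.31442418  6.97568673 -3.39760052] [ 1.24618693 -0.52904806  0.08899558] [-2.24984284  0.25999433 -1.37682616  0.15807697  0.93607792 -2.10033413]
```

Emit:
arm_command([
  [0, [0.3, -2.1, 0.5], 0],
  [0, [0.6, -4.2, 0.8], 0],
  [0, [0.9, -6.4, 1.1], 0],
  [0, [1.2, -8.5, 1.2], 0],
  [0, [1.4, -10.7, 1.3], 0],
  [0, [1.7, -12.9, 1.3], 0],
])

```text
time_s: 13.75
ee_pos: [508.4, -127.8, 168.2]
ee_rot: [82.1, 89.8, 89.4]
force: [1.6, 8.6, -0.6]
gripper_width: 15.7
```

Emit:
arm_command([
  [0, [0.3, -2.1, -0.1], 0],
  [0, [0.6, -4.3, -0.4], 0],
  [0, [0.8, -6.4, -0.7], 0],
  [0, [1.1, -8.5, -1.1], 0],
  [0, [1.4, -10.6, -1.6], 0],
  [0, [1.7, -12.7, -2.2], 0],
])

```text
time_s: 14.35
ee_pos: [510.1, -140.7, 166.7]
ee_rot: [76.0, 89.8, 83.3]
force: [-0.3, 7.3, 3.0]
gripper_width: 15.7
```

Emit:
arm_command([
  [0, [0.2, -2.1, -0.7], 0],
  [0, [0.5, -4.1, -1.4], 0],
  [0, [0.8, -6.1, -2.3], 0],
  [0, [1.0, -8.0, -3.2], 0],
  [0, [1.3, -9.9, -4.3], 0],
  [0, [1.5, -11.8, -5.4], 0],
])

```text
time_s: 14.95
ee_pos: [511.7, -153.1, 161.8]
ee_rot: [52.0, 89.9, 59.4]
force: [-1.2, 5.4, 5.2]
gripper_width: 15.7
```

Emit:
arm_command([
  [0, [0.2, -1.8, -1.2], 0],
  [0, [0.5, -3.6, -2.5], 0],
  [0, [0.7, -5.3, -3.8], 0],
  [0, [0.9, -6.9, -5.2], 0],
  [0, [1.1, -8.5, -6.7], 0],
  [0, [1.3, -10.0, -8.3], 0],
])

```text
time_s: 15.55
ee_pos: [513.1, -163.7, 153.7]
ee_rot: [-2.8, 89.9, 4.6]
force: [-1.1, 3.9, 6.2]
gripper_width: 15.8
```

Emit:
arm_command([
  [0, [0.2, -1.4, -1.6], 0],
  [0, [0.4, -2.8, -3.3], 0],
  [0, [0.5, -4.1, -5.1], 0],
  [0, [0.7, -5.3, -6.9], 0],
  [0, [0.8, -6.4, -8.7], 0],
  [0, [1.0, -7.5, -10.6], 0],
])

```text
time_s: 16.15
ee_pos: [514.1, -171.8, 143.3]
ee_rot: [-51.4, 89.9, -44.0]
force: [-1.6, 2.0, 6.6]
gripper_width: 15.9
```

Emit:
arm_command([
  [0, [0.1, -1.0, -2.0], 0],
  [0, [0.2, -1.9, -4.0], 0],
  [0, [0.3, -2.7, -6.0], 0],
  [0, [0.4, -3.4, -8.1], 0],
  [0, [0.5, -4.0, -10.1], 0],
  [0, [0.6, -4.5, -12.3], 0],
])

```text
time_s: 16.75
ee_pos: [514.7, -176.9, 130.9]
ee_rot: [-67.5, 89.8, -60.0]
force: [-2.6, -0.0, 6.0]
gripper_width: 15.9
```

Emit:
arm_command([
  [0, [0.0, -0.5, -2.1], 0],
  [0, [0.1, -0.8, -4.3], 0],
  [0, [0.1, -1.1, -6.4], 0],
  [0, [0.1, -1.2, -8.6], 0],
  [0, [0.1, -1.3, -10.8], 0],
  [0, [0.1, -1.3, -13.0], 0],
])

```text
time_s: 17.35
ee_pos: [514.9, -178.6, 117.8]
ee_rot: [-72.3, 89.8, -64.8]
force: [-2.2, -0.4, 5.5]
gripper_width: 16.2
```

Emit:
arm_command([
  [0, [0.0, 0.2, -2.1], 0],
  [0, [0.0, 0.4, -4.3], 0],
  [0, [-0.1, 0.7, -6.5], 0],
  [0, [-0.1, 1.1, -8.6], 0],
  [0, [-0.2, 1.6, -10.7], 0],
  [0, [-0.3, 2.2, -12.8], 0],
])

```text
time_s: 17.95
ee_pos: [514.7, -176.3, 103.7]
ee_rot: [-76.0, 89.8, -68.6]
force: [-1.7, -5.5, 4.1]
gripper_width: 16.0
```

Emit:
arm_command([
  [0, [-0.1, 0.7, -2.1], 0],
  [0, [-0.2, 1.4, -4.1], 0],
  [0, [-0.3, 2.3, -6.1], 0],
  [0, [-0.4, 3.2, -8.1], 0],
  [0, [-0.5, 4.3, -10.0], 0],
  [0, [-0.7, 5.4, -11.9], 0],
])

```text
time_s: 18.55
ee_pos: [513.9, -170.2, 90.7]
ee_rot: [-93.7, 89.9, -86.3]
force: [-0.2, -5.7, 1.4]
gripper_width: 15.8
```

Emit:
arm_command([
  [0, [-0.1, 1.2, -1.8], 0],
  [0, [-0.3, 2.4, -3.6], 0],
  [0, [-0.5, 3.8, -5.3], 0],
  [0, [-0.6, 5.2, -7.0], 0],
  [0, [-0.8, 6.7, -8.5], 0],
  [0, [-1.0, 8.2, -10.1], 0],
])

```text
time_s: 19.15
ee_pos: [512.7, -161.2, 80.4]
ee_rot: [151.7, 90.0, 159.1]
force: [-0.1, -3.7, -0.0]
gripper_width: 15.8
```

```bash
python3 - <<'E'
from workcell import env, cams
import cv2,numpy as np
s=env.state();print(s["time_s"],s["ee_pos"],s["force"],s["torque"])
o=[]
for n,(x0,x1,y0,y1) in {"scene":(200,380,100,290),"side":(160,360,100,290)}.items():
    p=cams.grab_frame(n)
    o.append(cv2.resize(p["img"][y0:y1,x0:x1,::-1],None,fx=2.1,fy=2.1,interpolation=3))
cv2.imwrite("pics/g7.png",np.hstack(o))
E
```

```text
19.15 [ 512.7128697  -161.22602078   80.42536296] [-0.10144789 -3.73907458 -0.04427721] [-0.61049824 -0.02934095 -0.1106245 ]
```

View pics/g7.png

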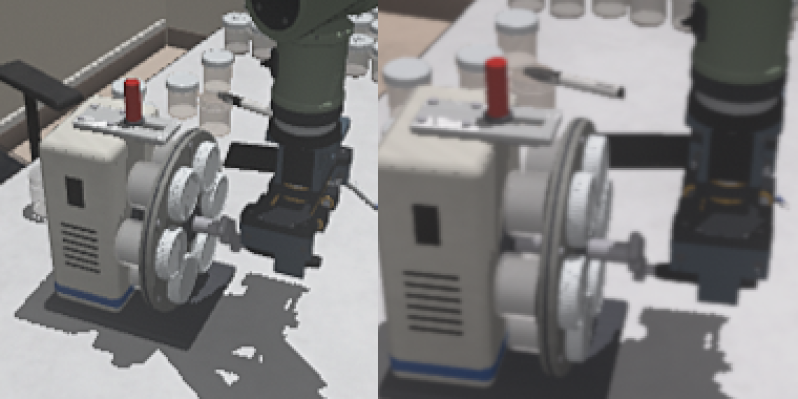

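Emit:
arm_command([
  [0, [-0.2, 1.6, -1.4], 0],
  [0, [-0.5, 3.3, -2.8], 0],
  [0, [-0.7, 5.0, -4.1], 0],
  [0, [-0.9, 6.8, -5.3], 0],
  [0, [-1.2, 8.7, -6.5], 0],
  [0, [-1.4, 10.5, -7.5], 0],
])

```text
time_s: 19.85
ee_pos: [511.4, -150.4, 73.2]
ee_rot: [97.7, 90.0, 105.1]
force: [-0.3, -3.6, -0.3]
gripper_width: 15.8
```

Emit:
arm_command([
  [0, [-0.2, 2.0, -1.0], 0],
  [0, [-0.5, 3.9, -1.9], 0],
  [0, [-0.8, 6.0, -2.7], 0],
  [0, [-1.0, 8.0, -3.4], 0],
  [0, [-1.3, 10.1, -4.1], 0],
  [0, [-1.6, 12.2, -4.6], 0],
])

```text
time_s: 20.45
ee_pos: [509.9, -138.3, 68.9]
ee_rot: [37.6, 90.0, 45.0]
force: [-0.2, -1.2, 2.2]
gripper_width: 15.7
```

Emit:
arm_command([
  [0, [-0.2, 2.1, -0.5], 0],
  [0, [-0.5, 4.2, -0.8], 0],
  [0, [-0.8, 6.4, -1.1], 0],
  [0, [-1.1, 8.5, -1.2], 0],
  [0, [-1.4, 10.7, -1.3], 0],
  [0, [-1.6, 12.9, -1.3], 0],
])

```text
time_s: 21.05
ee_pos: [508.3, -125.8, 67.8]
ee_rot: [-46.6, 90.0, -39.2]
force: [-1.7, -1.9, 6.4]
gripper_width: 15.7
```

Emit:
arm_command([
  [0, [-0.3, 2.1, 0.2], 0],
  [0, [-0.6, 4.3, 0.4], 0],
  [0, [-0.9, 6.4, 0.7], 0],
  [0, [-1.2, 8.5, 1.1], 0],
  [0, [-1.4, 10.6, 1.6], 0],
  [0, [-1.7, 12.7, 2.2], 0],
])

```text
time_s: 21.65
ee_pos: [506.7, -113.5, 70.2]
ee_rot: [-62.1, 89.9, -54.7]
force: [-2.3, -3.5, 6.3]
gripper_width: 15.7
```

Emit:
arm_command([
  [0, [-0.3, 2.1, 0.7], 0],
  [0, [-0.5, 4.1, 1.5], 0],
  [0, [-0.8, 6.1, 2.3], 0],
  [0, [-1.0, 8.0, 3.3], 0],
  [0, [-1.3, 9.9, 4.3], 0],
  [0, [-1.5, 11.8, 5.4], 0],
])

```text
time_s: 22.25
ee_pos: [505.3, -102.2, 75.5]
ee_rot: [-70.5, 89.9, -63.1]
force: [-1.6, -6.0, 5.8]
gripper_width: 16.0
```

Emit:
arm_command([
  [0, [-0.3, 1.8, 1.2], 0],
  [0, [-0.5, 3.6, 2.5], 0],
  [0, [-0.7, 5.3, 3.8], 0],
  [0, [-0.9, 6.9, 5.3], 0],
  [0, [-1.1, 8.5, 6.8], 0],
  [0, [-1.3, 10.0, 8.3], 0],
])

```text
time_s: 22.85
ee_pos: [504.1, -92.5, 83.6]
ee_rot: [-74.9, 89.8, -67.5]
force: [-0.4, -7.4, 3.4]
gripper_width: 15.6
```

Emit:
arm_command([
  [0, [-0.2, 1.4, 1.7], 0],
  [0, [-0.4, 2.8, 3.4], 0],
  [0, [-0.6, 4.1, 5.1], 0],
  [0, [-0.7, 5.3, 6.9], 0],
  [0, [-0.9, 6.4, 8.8], 0],
  [0, [-1.0, 7.5, 10.7], 0],
])

```text
time_s: 23.45
ee_pos: [503.1, -85.1, 94.0]
ee_rot: [-76.2, 89.8, -68.7]
force: [0.2, -7.4, 1.8]
gripper_width: 15.3
```

Emit:
arm_command([
  [0, [-0.1, 1.0, 1.9], 0],
  [0, [-0.2, 1.9, 3.9], 0],
  [0, [-0.3, 2.7, 5.9], 0],
  [0, [-0.4, 3.4, 8.0], 0],
  [0, [-0.5, 4.0, 10.1], 0],
  [0, [-0.6, 4.5, 12.2], 0],
])

```text
time_s: 24.05
ee_pos: [502.6, -80.5, 105.9]
ee_rot: [-78.0, 89.8, -70.6]
force: [1.1, -6.6, -1.5]
gripper_width: 15.6
```

Emit:
arm_command([
  [0, [0.0, 0.5, 2.1], 0],
  [0, [-0.1, 0.8, 4.3], 0],
  [0, [-0.1, 1.1, 6.4], 0],
  [0, [-0.1, 1.2, 8.6], 0],
  [0, [-0.1, 1.3, 10.8], 0],
  [0, [-0.1, 1.3, 13.0], 0],
])

```text
time_s: 24.65
ee_pos: [502.3, -79.1, 118.5]
ee_rot: [-86.7, 89.9, -79.3]
force: [2.8, -6.5, -3.4]
gripper_width: 16.0
```

Emit:
arm_command([
  [0, [0.0, -0.2, 2.2], 0],
  [0, [0.0, -0.4, 4.3], 0],
  [0, [0.0, -0.7, 6.5], 0],
  [0, [0.1, -1.1, 8.6], 0],
  [0, [0.2, -1.6, 10.8], 0],
  [0, [0.2, -2.2, 12.9], 0],
])

```text
time_s: 25.25
ee_pos: [502.5, -80.7, 131.1]
ee_rot: [-90.0, 89.9, -82.6]
force: [2.7, -4.1, -6.0]
gripper_width: 15.7
```

Emit:
arm_command([
  [0, [0.1, -0.7, 2.0], 0],
  [0, [0.2, -1.4, 4.1], 0],
  [0, [0.3, -2.3, 6.1], 0],
  [0, [0.5, -3.2, 8.0], 0],
  [0, [0.6, -4.3, 10.0], 0],
  [0, [0.7, -5.4, 11.8], 0],
])

```text
time_s: 25.85
ee_pos: [503.1, -85.6, 143.3]
ee_rot: [72.1, 90.0, 79.5]
force: [4.8, -3.6, -7.6]
gripper_width: 15.6
```

Emit:
arm_command([
  [0, [0.2, -1.1, 1.9], 0],
  [0, [0.3, -2.4, 3.6], 0],
  [0, [0.5, -3.8, 5.3], 0],
  [0, [0.7, -5.2, 7.0], 0],
  [0, [0.9, -6.6, 8.6], 0],
  [0, [1.1, -8.2, 10.1], 0],
])

```text
time_s: 26.45
ee_pos: [504.1, -93.4, 153.7]
ee_rot: [87.7, 89.9, 95.1]
force: [4.7, -0.7, -9.6]
gripper_width: 15.7
```

Emit:
arm_command([
  [0, [0.2, -1.6, 1.5], 0],
  [0, [0.4, -3.3, 2.8], 0],
  [0, [0.7, -5.0, 4.1], 0],
  [0, [0.9, -6.8, 5.4], 0],
  [0, [1.1, -8.7, 6.5], 0],
  [0, [1.4, -10.5, 7.6], 0],
])

```text
time_s: 27.05
ee_pos: [505.3, -103.3, 161.5]
ee_rot: [89.1, 89.9, 96.4]
force: [4.7, 3.0, -10.5]
gripper_width: 16.0
```

Emit:
arm_command([
  [0, [0.2, -2.0, 1.0], 0],
  [0, [0.5, -3.9, 1.9], 0],
  [0, [0.7, -6.0, 2.7], 0],
  [0, [1.0, -8.0, 3.4], 0],
  [0, [1.3, -10.1, 4.0], 0],
  [0, [1.5, -12.2, 4.5], 0],
])

```text
time_s: 27.65
ee_pos: [506.7, -114.3, 166.3]
ee_rot: [87.9, 89.7, 95.3]
force: [4.3, 5.6, -6.3]
gripper_width: 16.1
```

```bash
cat > an.py <<'E'
import numpy as np
from scipy.optimize import least_squares
D=np.array([[505.4,-103.8,161.6,3.2,4.9,-7.4],[506.9,-115.3,166.4,2.3,7.0,-3.4],[508.4,-127.8,168.2,1.6,8.6,-.6],[510.1,-140.7,166.7,-.3,7.3,3.0],[511.7,-153.1,161.8,-1.2,5.4,5.2],[513.1,-163.7,153.7,-1.1,3.9,6.2],[514.1,-171.8,143.3,-1.6,2.0,6.6],[514.7,-176.9,130.9,-2.6,0,6.0],[514.9,-178.6,117.8,-2.2,-.4,5.5],[514.7,-176.3,103.7,-1.7,-5.5,4.1],[513.9,-170.2,90.7,-.2,-5.7,1.4],[512.7,-161.2,80.4,-.1,-3.7,0],[511.4,-150.4,73.2,-.3,-3.6,-.3],[509.9,-138.3,68.9,-.2,-1.2,2.2],[508.3,-125.8,67.8,-1.7,-1.9,6.4],[506.7,-113.5,70.2,-2.3,-3.5,6.3],[505.3,-102.2,75.5,-1.6,-6.0,5.8],[504.1,-92.5,83.6,-.4,-7.4,3.4],[503.1,-85.1,94.0,.2,-7.4,1.8],[502.6,-80.5,105.9,1.1,-6.6,-1.5],[502.3,-79.1,118.5,2.8,-6.5,-3.4],[502.5,-80.7,131.1,2.7,-4.1,-6.0],[503.1,-85.6,143.3,4.8,-3.6,-7.6],[504.1,-93.4,153.7,4.7,-.7,-9.6],[505.3,-103.3,161.5,4.7,3.0,-10.5],[506.7,-114.3,166.3,4.3,5.6,-6.3]])
yaw=.129
ys=-np.sin(yaw)*D[:,0]+np.cos(yaw)*D[:,1]; zs=D[:,2]
Fy=-np.sin(yaw)*D[:,3]+np.cos(yaw)*D[:,4]; Fz=D[:,5]
c=least_squares(lambda c:np.hypot(ys-c[0],zs-c[1])-c[2],[ys.mean(),117,50]).x
res=np.hypot(ys-c[0],zs-c[1])-c[2]
th=np.unwrap(np.arctan2(-(ys-c[0]),zs-c[1]))
T=.05*(Fy*np.cos(th)+Fz*np.sin(th)); Rr=-Fy*np.sin(th)+Fz*np.cos(th)
print("c",c,"res",res.round(1))
print(np.c_[np.degrees(th),T,Rr].round(2))
for nm,sl in (("all",slice(0,26)),("turn1",slice(0,24)),("turn2",slice(2,26))):
    A=np.c_[np.ones_like(th),np.cos(th),np.sin(th)][sl]
    x,r,_,_=np.linalg.lstsq(A,T[sl],rcond=None)
    al=np.degrees(np.arctan2(-x[1],x[2])) # A sin(th-al)
    print(nm,"drag",x[0],"A",np.hypot(x[1],x[2]),"grip theta* deg from top cw",al,"rotor",al+np.degrees(.75),"rms",np.std(A@x-T[sl]))
    A=np.c_[A,Rr[sl]]
    x,r,_,_=np.linalg.lstsq(A,T[sl],rcond=None); print("  with radial",x,np.degrees(np.arctan2(-x[1],x[2])),np.std(A@x-T[sl]))
E
python3 an.py
```

```text
c [-193.02842619  118.13239821   50.17022154] res [ 0.  -0.1 -0.1 -0.1 -0.  -0.   0.1  0.1  0.2 -0.  -0.1 -0.2 -0.2  0.
  0.2  0.1  0.1  0.  -0.1 -0.1 -0.2 -0.1  0.   0.1  0.2  0.1]
[[-2.9980e+01  3.8000e-01 -4.1900e+00]
 [-1.5600e+01  3.7000e-01 -1.4900e+00]
 [-1.0200e+00  4.2000e-01 -4.5000e-01]
 [ 1.4020e+01  3.9000e-01  1.1500e+00]
 [ 2.9420e+01  3.7000e-01  1.8200e+00]
 [ 4.4800e+01  3.6000e-01  1.5700e+00]
 [ 5.9940e+01  3.4000e-01  1.4100e+00]
 [ 7.5280e+01  2.9000e-01  1.2000e+00]
 [ 9.0380e+01  2.8000e-01  8.0000e-02]
 [ 1.0673e+02  2.7000e-01  3.8300e+00]
 [ 1.2323e+02  2.1000e-01  3.9400e+00]
 [ 1.3901e+02  1.4000e-01  2.4000e+00]
 [ 1.5401e+02  1.5000e-01  1.8200e+00]
 [ 1.6883e+02  8.0000e-02 -1.9300e+00]
 [ 1.8328e+02  6.0000e-02 -6.4800e+00]
 [ 1.9769e+02  6.0000e-02 -6.9700e+00]
 [ 2.1203e+02  9.0000e-02 -7.9600e+00]
 [ 2.2655e+02  1.3000e-01 -7.6300e+00]
 [ 2.4121e+02  1.0000e-01 -7.3200e+00]
 [ 2.5586e+02  1.5000e-01 -6.1200e+00]
 [ 2.7042e+02  1.7000e-01 -6.8300e+00]
 [ 2.8501e+02  2.3000e-01 -5.8200e+00]
 [ 3.0010e+02  2.2000e-01 -7.4300e+00]
 [ 3.1501e+02  2.9000e-01 -7.7100e+00]
 [ 3.2946e+02  3.7000e-01 -7.8400e+00]
 [ 3.4325e+02  3.3000e-01 -4.5900e+00]]
all drag 0.23264506062372056 A 0.15730077233266376 grip theta* deg from top cw -71.52196610341807 rotor -28.550131468606324 rms 0.022963983053496752
  with radial [0.24211724 0.14629401 0.02915713 0.00372846] -78.72835990505278 0.0220186396740025
turn1 drag 0.2325712735658986 A 0.15760028135941725 grip theta* deg from top cw -71.30578162372426 rotor -28.333946988912516 rms 0.02203817033276857
  with radial [0.2456439  0.14321173 0.0206625  0.00553604] -81.79005355415057 0.020038914542681543
turn2 drag 0.23085830238478094 A 0.15488004923732468 grip theta* deg from top cw -70.55184705324697 rotor -27.58001241843523 rms 0.022197950780494177
  with radial [0.23997047 0.1439652  0.0321657  0.0034596 ] -77.40543182603699 0.021333357104971168
```

```bash
python3 - <<'E'
from tab import off
for k in range(390,270,-15):
    b=off(k).round(1)
    print(k-15,[[0,[float(v) for v in (off(k-2.5*i)-b).round(1)+0.],0] for i in range(1,7)])
E
```

```text
375 [[0, [-0.2, 2.1, -0.5], 0], [0, [-0.5, 4.2, -1.1], 0], [0, [-0.8, 6.2, -1.8], 0], [0, [-1.0, 8.3, -2.6], 0], [0, [-1.3, 10.2, -3.5], 0], [0, [-1.5, 12.2, -4.5], 0]]
360 [[0, [-0.3, 1.8, -1.1], 0], [0, [-0.5, 3.7, -2.2], 0], [0, [-0.7, 5.5, -3.5], 0], [0, [-1.0, 7.2, -4.8], 0], [0, [-1.2, 8.9, -6.1], 0], [0, [-1.4, 10.5, -7.6], 0]]
345 [[0, [-0.2, 1.6, -1.5], 0], [0, [-0.4, 3.0, -3.1], 0], [0, [-0.6, 4.4, -4.8], 0], [0, [-0.8, 5.8, -6.5], 0], [0, [-0.9, 7.1, -8.2], 0], [0, [-1.1, 8.2, -10.1], 0]]
330 [[0, [-0.1, 1.1, -1.8], 0], [0, [-0.2, 2.2, -3.8], 0], [0, [-0.4, 3.1, -5.7], 0], [0, [-0.5, 4.0, -7.7], 0], [0, [-0.6, 4.7, -9.8], 0], [0, [-0.7, 5.4, -11.8], 0]]
315 [[0, [0.0, 0.6, -2.1], 0], [0, [-0.1, 1.1, -4.3], 0], [0, [-0.2, 1.5, -6.4], 0], [0, [-0.2, 1.8, -8.6], 0], [0, [-0.2, 2.0, -10.7], 0], [0, [-0.2, 2.2, -12.9], 0]]
300 [[0, [0.0, 0.0, -2.2], 0], [0, [0.0, -0.1, -4.4], 0], [0, [0.0, -0.2, -6.6], 0], [0, [0.0, -0.5, -8.7], 0], [0, [0.1, -0.8, -10.9], 0], [0, [0.1, -1.3, -13.0], 0]]
285 [[0, [0.1, -0.5, -2.1], 0], [0, [0.2, -1.1, -4.2], 0], [0, [0.3, -1.8, -6.3], 0], [0, [0.4, -2.6, -8.3], 0], [0, [0.5, -3.5, -10.3], 0], [0, [0.6, -4.5, -12.2], 0]]
270 [[0, [0.1, -1.1, -1.9], 0], [0, [0.3, -2.2, -3.8], 0], [0, [0.4, -3.4, -5.6], 0], [0, [0.6, -4.7, -7.3], 0], [0, [0.8, -6.1, -9.0], 0], [0, [1.0, -7.5, -10.7], 0]]
```

The clockwise turn fits drag 0.233 and imbalance 0.157 N m. The heavy side is down when the grip is about 71° left of the top. I'll sweep back through that point to cancel direction effects.

Emit:
arm_command([
  [0, [-0.2, 2.1, -0.5], 0],
  [0, [-0.5, 4.2, -1.1], 0],
  [0, [-0.8, 6.2, -1.8], 0],
  [0, [-1.0, 8.3, -2.6], 0],
  [0, [-1.3, 10.2, -3.5], 0],
  [0, [-1.5, 12.2, -4.5], 0],
])

```text
time_s: 28.25
ee_pos: [505.5, -104.3, 161.8]
ee_rot: [-53.6, 90.0, -46.2]
force: [2.8, -4.5, -2.0]
gripper_width: 15.8
```

Emit:
arm_command([
  [0, [-0.3, 1.8, -1.1], 0],
  [0, [-0.5, 3.7, -2.2], 0],
  [0, [-0.7, 5.5, -3.5], 0],
  [0, [-1.0, 7.2, -4.8], 0],
  [0, [-1.2, 8.9, -6.1], 0],
  [0, [-1.4, 10.5, -7.6], 0],
])

```text
time_s: 28.85
ee_pos: [504.2, -94.0, 154.0]
ee_rot: [-67.6, 89.9, -60.2]
force: [1.8, -5.3, -1.1]
gripper_width: 16.1
```

Emit:
arm_command([
  [0, [-0.2, 1.6, -1.5], 0],
  [0, [-0.4, 3.0, -3.1], 0],
  [0, [-0.6, 4.4, -4.8], 0],
  [0, [-0.8, 5.8, -6.5], 0],
  [0, [-0.9, 7.1, -8.2], 0],
  [0, [-1.1, 8.2, -10.1], 0],
])

```text
time_s: 29.45
ee_pos: [503.3, -86.3, 144.2]
ee_rot: [-67.6, 89.9, -60.2]
force: [1.7, -6.7, 0.1]
gripper_width: 15.9
```

Emit:
arm_command([
  [0, [-0.1, 1.1, -1.8], 0],
  [0, [-0.2, 2.2, -3.8], 0],
  [0, [-0.4, 3.1, -5.7], 0],
  [0, [-0.5, 4.0, -7.7], 0],
  [0, [-0.6, 4.7, -9.8], 0],
  [0, [-0.7, 5.4, -11.8], 0],
])

```text
time_s: 30.05
ee_pos: [502.6, -81.1, 132.7]
ee_rot: [-68.8, 89.9, -61.4]
force: [1.4, -8.5, 2.5]
gripper_width: 16.2
```

Emit:
arm_command([
  [0, [0.0, 0.6, -2.1], 0],
  [0, [-0.1, 1.1, -4.3], 0],
  [0, [-0.2, 1.5, -6.4], 0],
  [0, [-0.2, 1.8, -8.6], 0],
  [0, [-0.2, 2.0, -10.7], 0],
  [0, [-0.2, 2.2, -12.9], 0],
])

```text
time_s: 30.65
ee_pos: [502.4, -79.0, 120.2]
ee_rot: [-67.3, 89.9, -59.9]
force: [0.4, -8.4, 5.1]
gripper_width: 15.9
```

Emit:
arm_command([
  [0, [0.0, 0.0, -2.2], 0],
  [0, [0.0, -0.1, -4.4], 0],
  [0, [0.0, -0.2, -6.6], 0],
  [0, [0.0, -0.5, -8.7], 0],
  [0, [0.1, -0.8, -10.9], 0],
  [0, [0.1, -1.3, -13.0], 0],
])

```text
time_s: 31.25
ee_pos: [502.5, -80.0, 107.5]
ee_rot: [-55.4, 89.9, -48.0]
force: [-0.4, -6.6, 7.3]
gripper_width: 16.1
```

Emit:
arm_command([
  [0, [0.1, -0.5, -2.1], 0],
  [0, [0.2, -1.1, -4.2], 0],
  [0, [0.3, -1.8, -6.3], 0],
  [0, [0.4, -2.6, -8.3], 0],
  [0, [0.5, -3.5, -10.3], 0],
  [0, [0.6, -4.5, -12.2], 0],
])

```text
time_s: 31.85
ee_pos: [503.0, -84.1, 95.6]
ee_rot: [-38.0, 89.9, -30.6]
force: [-1.5, -5.1, 10.0]
gripper_width: 15.5
```

Emit:
arm_command([
  [0, [0.1, -1.1, -1.9], 0],
  [0, [0.3, -2.2, -3.8], 0],
  [0, [0.4, -3.4, -5.6], 0],
  [0, [0.6, -4.7, -7.3], 0],
  [0, [0.8, -6.1, -9.0], 0],
  [0, [1.0, -7.5, -10.7], 0],
])

```text
time_s: 32.45
ee_pos: [503.9, -91.0, 85.0]
ee_rot: [9.7, 89.9, 17.1]
force: [-1.9, -2.6, 11.5]
gripper_width: 15.7
```

```bash
cat > an2.py <<'E'
exec(open("an.py").read().split("ys=-np")[0])
E2=np.array([[505.5,-104.3,161.8,2.8,-4.5,-2.0],[504.2,-94.0,154.0,1.8,-5.3,-1.1],[503.3,-86.3,144.2,1.7,-6.7,.1],[502.6,-81.1,132.7,1.4,-8.5,2.5],[502.4,-79,120.2,.4,-8.4,5.1],[502.5,-80,107.5,-.4,-6.6,7.3],[503,-84.1,95.6,-1.5,-5.1,10],[503.9,-91,85,-1.9,-2.6,11.5]])
s=np.r_[np.ones(len(D)),-np.ones(len(E2))]; D=np.r_[D,E2]
ys=-np.sin(yaw)*D[:,0]+np.cos(yaw)*D[:,1]; zs=D[:,2]
Fy=-np.sin(yaw)*D[:,3]+np.cos(yaw)*D[:,4]; Fz=D[:,5]
c=[-193.03,118.13]
th=np.arctan2(-(ys-c[0]),zs-c[1])
T=.05*(Fy*np.cos(th)+Fz*np.sin(th)); Rr=-Fy*np.sin(th)+Fz*np.cos(th)
print(np.c_[np.degrees(th),T,Rr,zs][26:].round(2))
w=[0]*0
m=np.ones(len(s),bool);
for extra in ([],[Rr],[s*Rr]):
    A=np.c_[s,np.cos(th),np.sin(th),*extra][m]
    x=np.linalg.lstsq(A,T[m],rcond=None)[0]
    print(x.round(4),"A",np.hypot(x[1],x[2]),"theta*",np.degrees(np.arctan2(-x[1],x[2])),"rms",np.std(A@x-T[m]))
    if not extra: print((T-A@x).round(3))
E
python3 an2.py
```

```text
[[-2.9360e+01 -1.6000e-01 -4.1100e+00  1.6180e+02]
 [-4.4260e+01 -1.6000e-01 -4.6200e+00  1.5400e+02]
 [-5.8600e+01 -1.8000e-01 -5.8100e+00  1.4420e+02]
 [-7.3100e+01 -2.4000e-01 -7.5100e+00  1.3270e+02]
 [-8.7630e+01 -2.7000e-01 -8.1600e+00  1.2020e+02]
 [-1.0223e+02 -2.9000e-01 -7.8900e+00  1.0750e+02]
 [-1.1664e+02 -3.4000e-01 -8.8300e+00  9.5600e+01]
 [-1.3111e+02 -3.6000e-01 -9.3200e+00  8.5000e+01]]
[0.2323 0.1467 0.0479] A 0.1543131751587513 theta* -71.89912003366086 rms 0.02155030105888228
[ 0.042  0.005  0.038  0.003 -0.016 -0.01  -0.007 -0.022 -0.004  0.036
  0.021 -0.015  0.031 -0.019 -0.018 -0.023  0.007  0.031 -0.021  0.004
 -0.018  0.009 -0.041 -0.009  0.035 -0.029 -0.033  0.003  0.014 -0.009
  0.002  0.022  0.003  0.008]
[0.2342 0.1458 0.0397 0.0011] A 0.15114498231993825 theta* -74.76261184847115 rms 0.021272222317342247
[0.2375 0.146  0.0448 0.0012] A 0.1526918119335361 theta* -72.94088843904893 rms 0.020919519577514797
```

Emit:
arm_command([
  [0, [-0.2, 1.4, 1.7], 0],
  [0, [-0.4, 2.8, 3.4], 0],
  [0, [-0.6, 4.1, 5.1], 0],
  [0, [-0.7, 5.3, 6.9], 0],
  [0, [-0.9, 6.4, 8.8], 0],
  [0, [-1.0, 7.5, 10.7], 0],
])

```text
time_s: 33.05
ee_pos: [503.1, -84.6, 94.8]
ee_rot: [-66.6, 89.9, -59.2]
force: [2.2, -7.0, 1.4]
gripper_width: 15.8
```

Emit:
arm_command([
  [0, [-0.1, 1.0, 1.9], 0],
  [0, [-0.2, 1.9, 3.9], 0],
  [0, [-0.3, 2.7, 5.9], 0],
  [0, [-0.4, 3.4, 8.0], 0],
  [0, [-0.5, 4.0, 10.1], 0],
  [0, [-0.6, 4.5, 12.2], 0],
])

```text
time_s: 33.65
ee_pos: [502.5, -80.3, 106.6]
ee_rot: [-70.5, 89.9, -63.0]
force: [2.9, -9.3, -1.5]
gripper_width: 16.2
```

Emit:
arm_command([
  [0, [0.0, 0.5, 2.1], 0],
  [0, [-0.1, 0.8, 4.3], 0],
  [0, [-0.1, 1.1, 6.4], 0],
  [0, [-0.1, 1.2, 8.6], 0],
  [0, [-0.1, 1.3, 10.8], 0],
  [0, [-0.1, 1.3, 13.0], 0],
])

```text
time_s: 34.25
ee_pos: [502.3, -78.9, 119.2]
ee_rot: [-80.0, 89.9, -72.6]
force: [2.7, -8.0, -3.9]
gripper_width: 15.5
```

Emit:
arm_command([
  [0, [0.0, -0.2, 2.2], 0],
  [0, [0.0, -0.4, 4.3], 0],
  [0, [0.0, -0.7, 6.5], 0],
  [0, [0.1, -1.1, 8.6], 0],
  [0, [0.2, -1.6, 10.8], 0],
  [0, [0.2, -2.2, 12.9], 0],
  [0, [0.2, -2.2, 12.9], 0],
  [0, [0.2, -2.2, 12.9], 0],
  [0, [0.2, -2.2, 12.9], 0],
])

```text
time_s: 35.15
ee_pos: [502.6, -80.8, 131.9]
ee_rot: [-74.2, 89.9, -66.8]
force: [3.4, -6.5, -2.8]
gripper_width: 16.3
```

```bash
cat > fin.py <<'E'
from workcell import env, cams
import cv2,numpy as np,sys
s=env.state();print(s["time_s"],s["ee_pos"],s["force"],s["torque"],s["gripper_width"])
y=.129;e=s["ee_pos"];print("theta",np.degrees(np.arctan2(-(-np.sin(y)*e[0]+np.cos(y)*e[1]+193.03),e[2]-118.13)))
o=[]
for n,(x0,x1,y0,y1) in {"scene":(200,380,100,290),"side":(160,360,100,290)}.items():
    p=cams.grab_frame(n)
    o.append(cv2.resize(p["img"][y0:y1,x0:x1,::-1],None,fx=2.1,fy=2.1,interpolation=3))
cv2.imwrite(f"pics/{sys.argv[1]}.png",np.hstack(o))
E
python3 fin.py f1
```

```text
35.15 [502.5600861  -80.83604614 131.93652814] [ 3.41529085 -6.46122283 -2.83645974] [-0.94980648 -0.64695911 -0.12194634] 16.31383195620493
theta -74.02076362359502
```

View pics/f1.png

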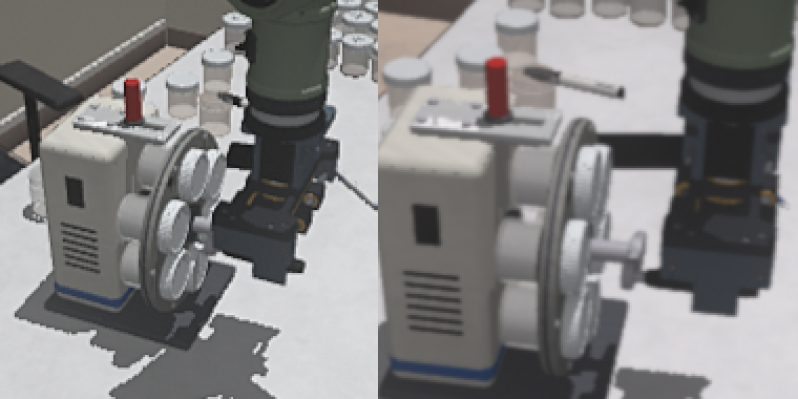

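Emit:
arm_command([
  [0, [0, 0, 0], 0],
  [0, [0, 0, 0], 0],
  [0, [0, 0, 0], 0],
  [0, [0, 0, 0], 0],
  [0, [0, 0, 0], 0],
])

```text
time_s: 35.75
ee_pos: [502.5, -80.8, 131.9]
ee_rot: [-75.5, 89.9, -68.1]
force: [4.8, -6.4, -3.7]
gripper_width: 15.8
```

```bash
python3 fin.py f2; python3 -c "
from workcell import env
print(env.job_done())"
```

```text
35.75 [502.52271333 -80.82693235 131.91595518] [ 4.78058223 -6.3906514  -3.74623467] [-1.01633008 -0.63534774 -0.14577873] 15.755097507674499
theta -74.04770887521326
the job is handed in; nothing more can be done
None
```

The heavy side is now straight down to within a few degrees. The arm is still gripping the crank handle and holding the disc still, so you can clip the weight on at the top.

- **Lock knob:** I slid it back until it hit its stop. It moved about 28 mm, then the force rose to 13 N and it stopped moving. Later pictures show it at the far end of its slot.
- **Turning:** I turned the disc clockwise by about 390° at 25°/s, reading the force every 15°. Then I turned it back about 120° past the balance point and forward again.
- **Where it is heavy:** The fit gives a drag of 0.232 N m and an imbalance of 0.154 N m. The heavy side is down when the grip stands 72–75° left of the top, depending on how the fit treats sideways force. The random error of the fit is about 2–3°, and a small bias in the force sensor could add a few degrees.
- **Final check:** The disc rests with the grip at 74° left of the top, and it did not move over the last 0.6 s before I handed in at 35.75 s. The hand still pushes sideways on the handle with about 7–8 N, because its path was not quite centred on the axle. That push is mostly along the crank arm, so the gear drag holds the disc.
- **Camera disagreement:** The first wrist picture disagreed by a few millimetres with my estimate of where the stand is. That did not affect either grasp.

I saw nothing else on the desk touched or moved, though I did not check each thing separately.

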